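Feed the caps and hold the pot rack against the fence

TASK

Get the capping station ready: lift the red handle to tip the tray, keeping it tipped until all five green caps have slid into the blue hopper, then go to the pot rack, push it squarely up to the yellow fence and press it firmly against the fence and down onto the bed with one diagonal push. Finish while still holding that push, forwards and downwards at once, without letting go. Leave the other things on the bench where they are.

Things in the scene. Friction and masses are not known exactly. Their poses are not given: they have to be found in the camera images.
- feeder: Cap feeder, fixed, left or right of the robot's middle: hinged aluminium tray near the robot, blue open hopper beyond. Origin on the bench under the tray's hinge; x from tray to hopper (away from the robot), y along the hinge, z up. Spans x -188 to +165, y -78 to +78 mm. Hopper walls 135 mm above the bench at sides and far end, 75 mm at the tray end.
- tray (a joint): Tilt of the tray in rad: 0 = level (start), grows as the handle end is lifted, stop at 1.25. Turns easily (tray 0.25 kg, damping 0.25 N m s/rad); let go, it sinks back to level by itself in about a second. The caps need a tilt of about 1.1 rad or more to slide out reliably.
- tray_hinge (a point): Midpoint of the tray's hinge line, 115 mm above the bench, fixed, axes as the feeder's. The tray (168 x 122 mm, floor 4 mm, walls 36 mm high) reaches 142 mm from here towards the robot and 26 mm over the hopper, where it has no wall.
- tray_handle (a point): Middle of the tray's red handle: round bar 12 mm thick, 84 mm long, parallel to the hinge (feeder y), held by an arm at each end. With the tray level it is 182 mm from the hinge towards the robot and 16 mm above it (131 mm above the bench). 34 mm free gap between bar and tray wall, nothing under the bar. Turns with the tray.
- hopper (a point): Centre of the hopper's inner floor, 12 mm above the bench, axes as the feeder's. Inside about 156 mm (x) by 132 mm (y).
- cap0: One of five loose green screw caps, a disc 30 mm across, 14 mm high, 12 g; origin at the centre of its underside. Starts lying in the tray.
- cap1: One of five loose green screw caps, a disc 30 mm across, 14 mm high, 12 g; origin at the centre of its underside. Starts lying in the tray.
- cap2: One of five loose green screw caps, a disc 30 mm across, 14 mm high, 12 g; origin at the centre of its underside. Starts lying in the tray.
- cap3: One of five loose green screw caps, a disc 30 mm across, 14 mm high, 12 g; origin at the centre of its underside. Starts lying in the tray.
- cap4: One of five loose green screw caps, a disc 30 mm across, 14 mm high, 12 g; origin at the centre of its underside. Starts lying in the tray.
- jig: Pressing jig, fixed, on the other side from the feeder: grey bed, yellow fence on its far edge, two black guide blocks. Origin on the bench under the middle of the fence's near face; x across the bed into the fence (away from the robot), y along the fence, z up. Guide blocks at y = +-94 to +-110 mm, x -60 to 0 mm, 34 mm above the bench.
- bed: The jig's flat bed of slippery grey plastic (friction about 0.2), top 12 mm above the bench, reaching from the fence face 165 mm towards the robot and 235 mm along the fence. Origin and axes as the jig's.
- fence: The jig's upright, slippery yellow fence, 235 mm long, its top 55 mm above the bench; a grey block 50 mm high stands behind it. Near face at x = 0 of the jig. A turned rack may stay askew with only one corner on the fence: pushing on the end that lags turns it square. Origin and axes as the jig's.
- rack: Loose rack of six open amber pots, 86 (x) by 128 mm (y), 0.28 to 0.56 kg. Origin at the centre of its underside, x towards the fence, y along its length. Blue base 18 mm high; on it, over x -19 to +43 mm, a white block up to 45 mm and pots up to 60 mm. Starts on the bed, 20 to 60 mm short of the fence, turned up to 0.2 rad. Flush with the fence its origin is at jig x = -43 mm.
- rack_step (a point): Middle of the top of the step along the rack's near side: 24 mm deep (rack x), 128 mm long, 18 mm above the rack's underside, 31 mm from its centre towards the robot, backed by the upright face of the white block (12 mm ahead of this point). Closed fingertips fit there and can push forward and down at once. Firm means about 15 to 20 N forwards and as much down.
- label_roll: Bystander, loose, to be left alone: yellow roll of labels, ring 60 mm across and 35 mm high, standing on its flat end. Origin at the centre of its underside.
- spare_pot: Bystander, loose, to be left alone: small closed amber pot with a green cap, 33 mm across, 55 mm high. Origin at the centre of its underside.
- gel_bottle: Bystander, loose, to be left alone: green hand-gel bottle with a white cap, 66 mm across, 130 mm high. Origin at the centre of its underside.
- tip_box: Bystander, loose, to be left alone: open orange box, 86 x 124 x 50 mm high. Origin at the centre of its underside.
- reagent: Bystander, loose, to be left alone: white jar with a blue cap, 60 mm across, 100 mm high. Origin at the centre of its underside.

How it is judged (in metres and radians):
On the way:
1. with the tray tipped, all five caps are in the hopper (value of joint tray above 0.4 rad and x of cap0 in the frame of hopper between -0.08 and 0.08 m and y of cap0 in the frame of hopper between -0.07 and 0.07 m and z of each of cap0, cap1, cap2, cap3, cap4 in the frame of hopper below 0.075 m and x of cap1 in the frame of hopper between -0.08 and 0.08 m and y of cap1 in the frame of hopper between -0.07 and 0.07 m and x of cap2 in the frame of hopper between -0.08 and 0.08 m and y of cap2 in the frame of hopper between -0.07 and 0.07 m and x of cap3 in the frame of hopper between -0.08 and 0.08 m and y of cap3 in the frame of hopper between -0.07 and 0.07 m and x of cap4 in the frame of hopper between -0.08 and 0.08 m and y of cap4 in the frame of hopper between -0.07 and 0.07 m), for 0.1 s.
At the end, for the whole second after the job is handed in: Caps all in the hopper; rack flat on the bed (tilt < 0.04 rad, < 4 mm up), square to the fence (< 0.05 rad), within 5 mm of it, at rest, and the fingers press it: > 5 N on the fence, > 11 N on the bed with its weight, > 5 N from the fingers, all through the last second (x of cap0 in the frame of hopper between -0.08 and 0.08 m and y of cap0 in the frame of hopper between -0.07 and 0.07 m and z of each of cap0, cap1, cap2, cap3, cap4 in the frame of hopper below 0.075 m and x of cap1 in the frame of hopper between -0.08 and 0.08 m and y of cap1 in the frame of hopper between -0.07 and 0.07 m and x of cap2 in the frame of hopper between -0.08 and 0.08 m and y of cap2 in the frame of hopper between -0.07 and 0.07 m and x of cap3 in the frame of hopper between -0.08 and 0.08 m and y of cap3 in the frame of hopper between -0.07 and 0.07 m and x of cap4 in the frame of hopper between -0.08 and 0.08 m and y of cap4 in the frame of hopper between -0.07 and 0.07 m and contact force between rack and fence above 5 N and contact force between rack and bed above 11 N and contact force between the fingers and rack above 5 N and x of rack in the frame of jig above -0.048 m and angle between the y axis of rack and the y axis of jig, either way round below 0.05 rad and angle between rack's own z axis and vertical below 0.04 rad and z of rack in the frame of jig below 0.016 m and linear speed of rack below 0.02 m/s); the arm keeps its last pose, push and grip.
It fails at once if a bystander is shoved more than 30 mm or knocked over (distance of any of label_roll, spare_pot, gel_bottle, tip_box, reagent from where it was at the start of the episode above 0.03 m or angle between any of label_roll, spare_pot, gel_bottle, tip_box, reagent's own z axis and vertical above 0.5 rad).
It also fails if it takes over 61 s, if anything falls off the work surface, if the arm or the gripper's body presses on something with over 40 N, if the wrist force passes 120 N, or if a joint passes its speed limit or range.

ROBOT

A 7-joint arm with a two-finger parallel gripper is mounted at the origin on the work surface. World frame = base frame: x ahead of the robot, y to its left, z up, the work surface at z = 0. Lengths are in mm, angles in rad, forces in N, time in s.
With the tool pointing down it reaches from about 425 to 950 mm from the base axis. Payload 16.7 kg.
Tool frame: the origin (TCP) lies at the very end of the fingers, on their centre line; the grasp point (between the pads) lies 19 mm behind it; x points along the fingers, z is the direction in which the jaws open and shut, and the axes are right-handed (so a half turn about x gives the same grasp; the last joint's range is limited). The gripper opens to 94 mm and grips with 3 to 60 N. Pads are 16 mm wide; open, the fingers measure 119 mm over their backs; the gripper's body (75 mm by 177 mm) begins 78 mm behind the grasp point.
Start: joints at [-1.415, 0.426, 0.074, 1.606, -0.034, 1.111, -0.067], TCP at [203.217, 643.644, 205.467] pointing down, gripper open.
Joint ranges: [-2.85, 2.85], [-0.5, 2.14], [-1.23, 1.37], [0.21, 2.46], [-1.02, 4.16], [0.16, 2.05], [-2.73, 2.73]. Speed limits (rad/s): [1.89, 1.89, 2.39, 2.39, 3.01, 3.01, 3.01].

INTERFACE

Orientations are given as a 3x3 rotation matrix whose columns are the frame's x, y, z axes.
In Python, from plant import * gives the robot as it stands.
- The arm moves only by the tool servo_tool, never from a script. Its argument "deltas" is a list of rows, each an object of numbers: "tx", "ty", "tz": the shift along the tool's x, y, z in mm; "rx", "ry", "rz": the turn, a rotation vector about the tool's x, y, z in rad; "fingers": the opening, from 0 (shut) to 1 (fully open). In form: [{"tx": .., "ty": .., "tz": .., "rx": .., "ry": .., "rz": .., "fingers": ..}, ...]. A call has 1 to 10 rows; each row is the pose to reach, as a shift and turn from the pose measured when the call began, along the tool's axes at that moment; what a row does not reach only later rows make up. A row lasts 1/10 s, in which the tool goes at most 50 mm and 8.59 degrees, less where a joint would pass 70% of its speed; a pose out of reach is approached as far as the arm can. A call with a gripper value outside its range is refused whole. The fingers move at their own pace and stop on an object; "force" is the grip in N (left out, the last holds). Time passes only in rows, so rows that repeat a pose let the fingers close. It gives the time, the measured TCP pose, the force and the opening at its end, in the units of the state.
- get_state(): the state, without advancing time (a new reading comes with each control period).
- capture(name): name is "scene" or "side" or "wrist"; returns the picture (420x560x3 uint8, red, green, blue); there is no depth.
- calibration(name): a dict with "fx", "fy", "cx", "cy" (pixels), "k1" (the pictures are not rectified: a ray, as slopes to the right and down, at radius r is drawn at 1 + k1 r^2 times it, then the intrinsics apply), "R" (3x3) and "t" (3): a world point X has camera coordinates R X + t. Camera axes: x right, y down, z forward; pixel columns grow to the right and rows downward; lengths in mm; the calibration is good to about 2 mm. A picture is of the moment at which its call begins: read the wrist's pose just before it. calibration takes no time and is no camera call; for the wrist camera it gives the pose at the moment of the call.
- job_done(): hands the job in, once; it reports no verdict.
The state is a dict: "clock": time; "joint_positions": joint angles; "dq": joint speeds; "joint_torque": joint torques, N m; "position": TCP position; "orientation": TCP orientation; "contact_force": force on the tool from outside, world axes, zero at the start; "torque": the same for the moment, N m; "finger_gap": finger opening in mm.
Only numpy, scipy, OpenCV 4.12 (cv2) and the standard library are available. Lean on these libraries where they do the work, as an engineer would, in place of code of your own. Each camera call takes 0.05 s, during which the arm holds its last target.

## Working session

There is one attempt and no reset: what is moved stays moved. The work goes in short steps, Python scripts to look and compute and a tool call to move; the robot and the scene stay as the last step left them, time stands still between calls to the robot, and variables do not carry over. Pictures are saved under pics/ and viewed, and the job is handed in when it is done.

Besides the shell and the picture viewer there is one more tool, called after "Emit:" by a JSON object that holds its "op" and its "data". servo_tool: Moves the arm, as the interface text tells. Its arguments: {"type":"object","properties":{"deltas":{"type":"array","items":{"type":"object","properties":{"tx":{"type":"number"},"ty":{"type":"number"},"tz":{"type":"number"},"rx":{"type":"number"},"ry":{"type":"number"},"rz":{"type":"number"},"fingers":{"type":"number"}}}},"force":{"type":"number"}},"required":["deltas"]}

```bash
mkdir -p pics; ls; python3 - <<'E'
from plant import *
import cv2, numpy as np
s=get_state(); print(s)
for n in ("scene","side","wrist"):
    c=calibration(n); print(n,{k:np.round(v,3).tolist() for k,v in c.items()})
    cv2.imwrite(f"pics/{n}0.png",cv2.cvtColor(np.asarray(capture(n)),cv2.COLOR_RGB2BGR))
E
```

```text
pics
{'clock': 0.0, 'joint_positions': array([-1.41451575,  0.42672357,  0.07385886,  1.60662178, -0.03405959,
        1.11078503, -0.06712524]), 'dq': array([ 0.0004136 ,  0.00028073,  0.00030931, -0.00122189, -0.00075394,
       -0.00155456,  0.00111538]), 'joint_torque': array([ 7.60357361e-04, -9.35841107e+01,  3.66632491e+00, -4.54181385e+01,
       -4.90022195e-02,  2.06076371e-02,  1.52724742e-04]), 'position': array([203.11519254, 643.2512516 , 204.77497282]), 'orientation': array([[-2.55585620e-04, -9.53598234e-01,  3.01081954e-01],
       [-1.25313207e-03,  3.01082033e-01,  9.53597420e-01],
       [-9.99999182e-01, -1.33569665e-04, -1.27193677e-03]]), 'contact_force': array([0.27050053, 0.53891191, 1.06082458]), 'torque': array([ 0.03213788, -0.00071823, -0.00211231]), 'finger_gap': 93.85729678703346}
scene {'fx': 398.745, 'fy': 398.745, 'cx': 274.616, 'cy': 213.673, 'k1': -0.108, 'R': [[0.86, 0.51, 0.009], [0.438, -0.73, -0.525], [-0.261, 0.455, -0.851]], 't': [-470.433, -185.12, 1379.496]}
side {'fx': 486.426, 'fy': 486.426, 'cx': 280.252, 'cy': 208.752, 'k1': -0.146, 'R': [[-0.799, -0.601, 0.006], [-0.357, 0.466, -0.81], [0.484, -0.649, -0.587]], 't': [421.847, 288.42, 1456.552]}
wrist {'fx': 292.576, 'fy': 292.576, 'cx': 280.716, 'cy': 208.242, 'k1': -0.047, 'R': [[0.3, 0.954, -0.001], [0.917, -0.288, 0.275], [0.263, -0.083, -0.961]], 't': [-673.441, -29.753, 391.816]}
```

View pics/scene0.png

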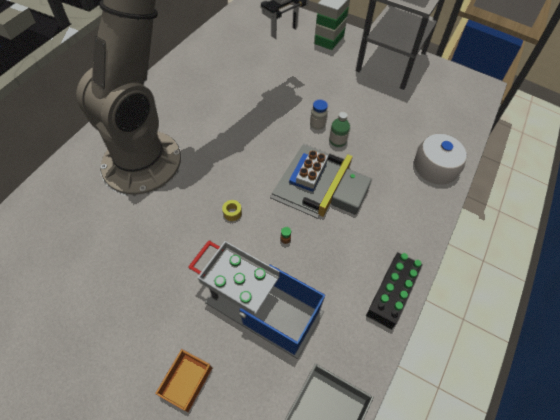

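View pics/side0.png

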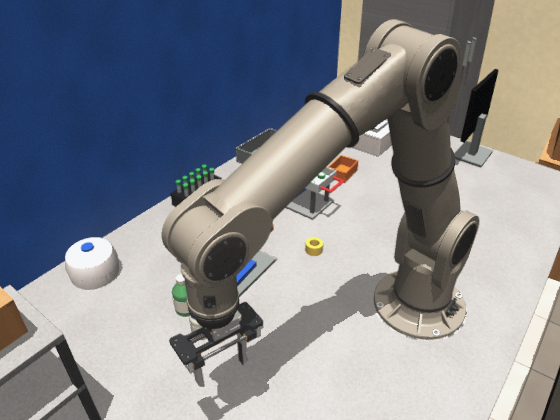

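View pics/wrist0.png

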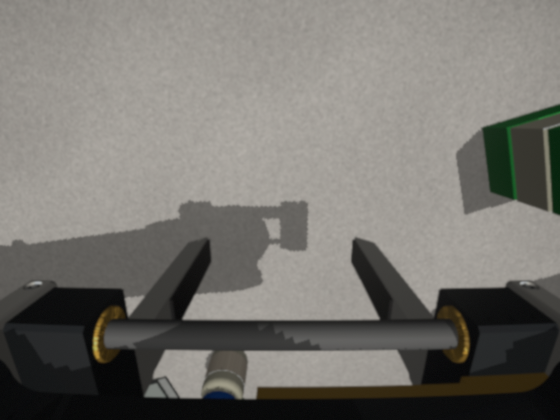

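```bash
cat > h.py <<'E'
import numpy as np, cv2
def ray(c,u,v):
    xd=(u-c["cx"])/c["fx"]; yd=(v-c["cy"])/c["fy"]
    x,y=xd,yd
    for _ in range(20):
        f=1+c["k1"]*(x*x+y*y); x,y=xd/f,yd/f
    R=np.array(c["R"]);t=np.array(c["t"])
    return -R.T@t, R.T@np.array([x,y,1.])
def onz(c,u,v,z):
    o,d=ray(c,u,v); return o+d*(z-o[2])/d[2]
def proj(c,X):
    p=np.array(c["R"])@np.array(X,float)+np.array(c["t"]); x,y=p[0]/p[2],p[1]/p[2]; f=1+c["k1"]*(x*x+y*y)
    return np.array([c["cx"]+c["fx"]*x*f,c["cy"]+c["fy"]*y*f])
E
python3 - <<'E'
import cv2
i=cv2.imread("pics/scene0.png")
a=i[225:365,180:340]; cv2.imwrite("pics/f0.png",cv2.resize(a,None,fx=5,fy=4.2*5/4.2*0.8,interpolation=2)[:600])
cv2.imwrite("pics/f0.png",cv2.resize(a,None,fx=4,fy=4,interpolation=2))
b=i[90:220,260:390]; cv2.imwrite("pics/j0.png",cv2.resize(b,None,fx=4.5,fy=4.5,interpolation=2))
E
```

```text
(no output)
```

View pics/f0.png

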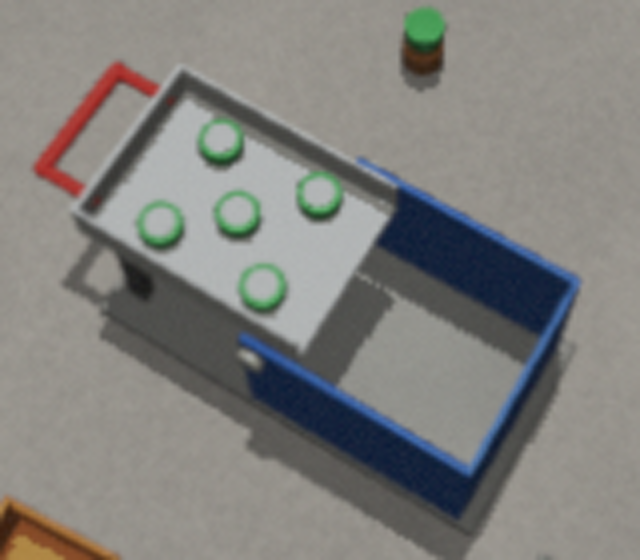

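View pics/j0.png

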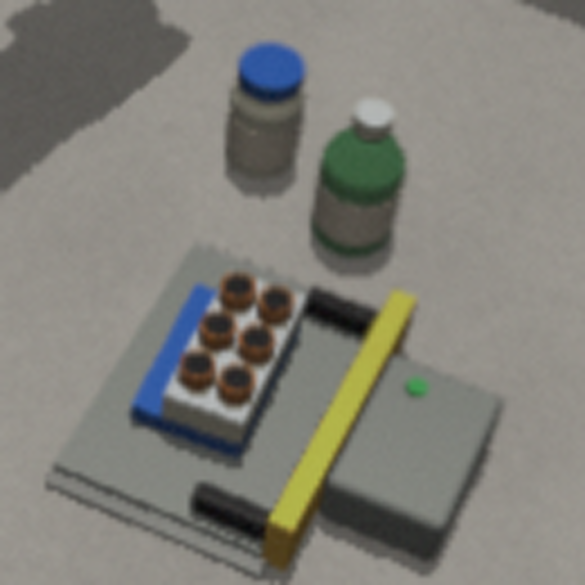

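```bash
python3 - <<'E'
from plant import *; from h import *
c=calibration("scene")
F=lambda u,v,z:onz(c,180+u/4,225+v/4,z).round(1)
J=lambda u,v,z:onz(c,260+u/4.5,90+v/4.5,z).round(1)
a,b=F(119,68,135),F(43,168,135); print("handle",a,b,(a+b)/2,np.hypot(*(a-b)[:2]))
e,f=F(577,283,135),F(470,472,135);print("hopper far",e,f,(e+f)/2,np.hypot(*(e-f)[:2]))
g,h=F(361,160,135),F(242,338,135);print("hopper near",g,h)
print("tray near corners z147",F(183,68,147),F(78,210,147))
a,b=J(392,290,55),J(268,527,55); print("fence near top",a,b,np.hypot(*(a-b)[:2]),np.degrees(np.arctan2(*(a-b)[:2][::-1])))
print("bed near corners z12",J(200,245,12),J(52,468,12))
print("rack base top near-left, near-right, far-right",J(203,287,30),J(137,410,30),J(240,450,30))
print("guides top near ",J(315,292,34),J(198,488,34))
for n,p,z in(("reagent",(270,65),100),("gel",(375,110),130)): print(n,J(*p,z))
print("pot",F(425,22,55)); print("roll",onz(c,232,208,35),"tip",onz(c,185,378,50))
for p in((222,140),(320,193),(238,213),(161,222),(262,287)): print(F(*p,133))
E
```

```text
handle [ 452.1 -183.   135. ] [ 452.2 -268.2  135. ] [ 452.15 -225.6   135.  ] 85.20005868542579
hopper far [ 784.1 -160.1  135. ] [ 783.6 -296.4  135. ] [ 783.85 -228.25  135.  ] 136.30091709155883
hopper near [ 625.4 -157.1  135. ] [ 624.3 -296.4  135. ]
tray near corners z147 [ 493.4 -165.5  147. ] [ 493.3 -283.1  147. ]
fence near top [620.7 352.1  55. ] [637.1 116.9  55. ] 235.77107541002567 93.9886579805692
bed near corners z12 [461.5 351.3  12. ] [471.1 108.2  12. ]
rack base top near-left, near-right, far-right [490.1 300.4  30. ] [504.  173.2  30. ] [584.7 180.4  30. ]
guides top near  [566.6 337.3  34. ] [575.5 133.5  34. ]
reagent [451.4 473.1 100. ]
gel [552.3 441.2 130. ]
pot [590.2  -6.8  55. ]
roll [400.69772084 -14.01545623  35.        ] tip [ 582.78627137 -495.30854995   50.        ]
[ 539.8 -190.8  133. ]
[ 614.3 -189.7  133. ]
[ 576.8 -228.3  133. ]
[ 538.2 -258.7  133. ]
[ 616.6 -262.   133. ]
```

```bash
python3 - <<'E'
from plant import *; from h import *
i=cv2.imread("pics/side0.png"); cv2.imwrite("pics/s0c.png",cv2.resize(i[130:230,270:400],None,fx=6,fy=6,interpolation=2))
c=calibration("side")
for n,X in dict(hA=(452,-183,131),hB=(452,-268,131),f1=(784,-160,135),f2=(784,-296,135),n1=(625,-157,135)).items(): print(n,((proj(c,X)-[270,130])*6).round(1))
c=calibration("scene"); o,d=ray(c,200,250); print(o,d)
E
```

```text
hA [352.8 363.4]
hB [427.3 301.9]
f1 [-106.6  197.9]
f2 [ 23.3 115.8]
n1 [ 90.7 280.6]
[ 845.45566437 -523.37024837 1081.6067983 ] [-0.38233304  0.29264098 -0.9010613 ]
```

View pics/s0c.png

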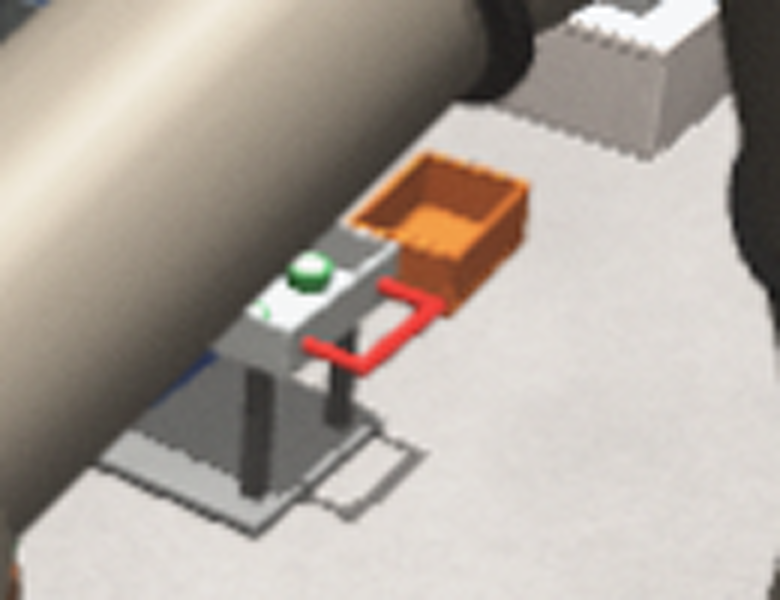

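```bash
cat >> h.py <<'E'
def tri(c1,p1,c2,p2):
    o1,d1=ray(c1,*p1);o2,d2=ray(c2,*p2)
    A=np.stack([d1,-d2],1); s=np.linalg.lstsq(A,o2-o1,rcond=None)[0]
    P,Q=o1+d1*s[0],o2+d2*s[1]; return (P+Q)/2,np.linalg.norm(P-Q)
E
python3 - <<'E'
from plant import *; from h import *
c=calibration("scene");s=calibration("side")
for a,b in (((119,68),(362,368)),((43,168),(439,304)),((183,66),(295,372)),((78,210),(398,245))):
  print(tri(c,(180+a[0]/4,225+a[1]/4),s,(270+b[0]/6,130+b[1]/6)))
E
```

```text
(array([ 447.82227817, -182.31576209,  129.58573015]), np.float64(4.735912913081224))
(array([ 447.56558542, -268.55255877,  130.50813812]), np.float64(6.159761596517207))
(array([ 481.10625918, -158.30883171,  125.87755182]), np.float64(8.187032925021981))
(array([ 490.14349296, -285.6348738 ,  148.2013613 ]), np.float64(8.391805790076788))
```

```bash
cat >> h.py <<'E'
from scipy.spatial.transform import Rotation as Ro
import json
def tgtR(yaw,pitch=0):
    # tool x down, z along yaw; pitch: tool x tilts toward tool z direction (+ => fingertips forward)
    z=np.array([np.cos(yaw),np.sin(yaw),0]);x=np.array([0,0,-1.])
    x2=x*np.cos(pitch)+z*np.sin(pitch); z2=z*np.cos(pitch)-x*np.sin(pitch)
    return np.stack([x2,np.cross(z2,x2),z2],1)
def deltas(s,T,fingers=None):
    R0=np.array(s["orientation"]);p0=np.array(s["position"]);out=[]
    for p,R in T:
        d=R0.T@(np.array(p,float)-p0); r=Ro.from_matrix(R0.T@R).as_rotvec()
        o=dict(zip(("tx","ty","tz"),(float(v) for v in d.round(0))));o.update(zip(("rx","ry","rz"),(float(v) for v in r.round(3))))
        if fingers is not None:o["fingers"]=fingers
        out.append(o)
    return json.dumps(out)
E
python3 - <<'E'
from plant import *; from h import *
s=get_state()
R=lambda y:tgtR(np.radians(y))
print(deltas(s,[((280,620,290),R(60)),((360,580,300),R(45)),((470,520,300),R(30)),((540,420,300),R(15)),((580,300,300),R(0)),((600,150,300),R(0)),((590,0,300),R(0)),((540,-130,300),R(0)),((460,-226,300),R(0))]))
E
```

```text
[{"tx": -85.0, "ty": -80.0, "tz": 1.0, "rx": 0.218, "ry": -0.001, "rz": 0.0}, {"tx": -95.0, "ty": -169.0, "tz": -13.0, "rx": 0.48, "ry": -0.001, "rz": 0.0}, {"tx": -95.0, "ty": -292.0, "tz": -37.0, "rx": 0.741, "ry": -0.001, "rz": 0.0}, {"tx": -95.0, "ty": -388.0, "tz": -112.0, "rx": 1.003, "ry": -0.001, "rz": 0.001}, {"tx": -95.0, "ty": -463.0, "tz": -214.0, "rx": 1.265, "ry": -0.001, "rz": 0.001}, {"tx": -95.0, "ty": -527.0, "tz": -351.0, "rx": 1.265, "ry": -0.001, "rz": 0.001}, {"tx": -95.0, "ty": -563.0, "tz": -497.0, "rx": 1.265, "ry": -0.001, "rz": 0.001}, {"tx": -94.0, "ty": -554.0, "tz": -636.0, "rx": 1.265, "ry": -0.001, "rz": 0.001}, {"tx": -94.0, "ty": -507.0, "tz": -752.0, "rx": 1.265, "ry": -0.001, "rz": 0.001}]
```

Emit:
{"op": "servo_tool", "data": {"deltas": [{"tx": -50, "ty": -20, "tz": 0, "rx": 0.1, "fingers": 0.4}, {"tx": -85, "ty": -60, "tz": 0, "rx": 0.22, "fingers": 0.4}, {"tx": -95, "ty": -110, "tz": -5, "rx": 0.35, "fingers": 0.4}, {"tx": -95, "ty": -160, "tz": -12, "rx": 0.48, "fingers": 0.4}, {"tx": -95, "ty": -210, "tz": -20, "rx": 0.6, "fingers": 0.4}, {"tx": -95, "ty": -260, "tz": -28, "rx": 0.72, "fingers": 0.4}, {"tx": -95, "ty": -300, "tz": -45, "rx": 0.85, "fingers": 0.4}, {"tx": -95, "ty": -340, "tz": -75, "rx": 0.98, "fingers": 0.4}, {"tx": -95, "ty": -380, "tz": -105, "rx": 1.1, "fingers": 0.4}, {"tx": -95, "ty": -410, "tz": -145, "rx": 1.22, "fingers": 0.4}]}}

```text
invalid input
```

```bash
python3 - <<'E'
from plant import *; from h import *
s=get_state();print(s["clock"],s["position"],s["joint_positions"].round(2),s["finger_gap"])
R=lambda y:tgtR(np.radians(y))
print(deltas(s,[((580,300,300),R(0)),((600,150,300),R(0)),((590,0,300),R(0)),((540,-130,300),R(0)),((460,-226,300),R(0)),((440,-226,260),R(0))]))
E
```

```text
0.15 [203.14386622 643.35300372 204.96995482] [-1.41  0.43  0.07  1.61 -0.03  1.11 -0.07] 93.85761403735692
[{"tx": -95.0, "ty": -463.0, "tz": -214.0, "rx": 1.265, "ry": -0.001, "rz": 0.001}, {"tx": -95.0, "ty": -527.0, "tz": -351.0, "rx": 1.265, "ry": -0.001, "rz": 0.001}, {"tx": -95.0, "ty": -563.0, "tz": -497.0, "rx": 1.265, "ry": -0.001, "rz": 0.001}, {"tx": -94.0, "ty": -554.0, "tz": -636.0, "rx": 1.265, "ry": -0.001, "rz": 0.001}, {"tx": -94.0, "ty": -507.0, "tz": -752.0, "rx": 1.265, "ry": -0.001, "rz": 0.001}, {"tx": -54.0, "ty": -488.0, "tz": -758.0, "rx": 1.265, "ry": -0.001, "rz": 0.001}]
```

Emit:
{"op": "servo_tool", "data": {"deltas": [{"tx": -50, "ty": -20, "tz": 0, "rx": 0.1, "ry": 0, "rz": 0, "fingers": 0.4}, {"tx": -85, "ty": -60, "tz": 0, "rx": 0.22, "ry": 0, "rz": 0, "fingers": 0.4}, {"tx": -95, "ty": -110, "tz": -5, "rx": 0.35, "ry": 0, "rz": 0, "fingers": 0.4}, {"tx": -95, "ty": -160, "tz": -12, "rx": 0.48, "ry": 0, "rz": 0, "fingers": 0.4}, {"tx": -95, "ty": -210, "tz": -20, "rx": 0.6, "ry": 0, "rz": 0, "fingers": 0.4}, {"tx": -95, "ty": -260, "tz": -28, "rx": 0.72, "ry": 0, "rz": 0, "fingers": 0.4}, {"tx": -95, "ty": -300, "tz": -45, "rx": 0.85, "ry": 0, "rz": 0, "fingers": 0.4}, {"tx": -95, "ty": -340, "tz": -75, "rx": 0.98, "ry": 0, "rz": 0, "fingers": 0.4}, {"tx": -95, "ty": -380, "tz": -105, "rx": 1.1, "ry": 0, "rz": 0, "fingers": 0.4}, {"tx": -95, "ty": -410, "tz": -145, "rx": 1.22, "ry": 0, "rz": 0, "fingers": 0.4}], "force": 20}}

```text
clock: 1.15
position: [551.5, 381.2, 299.4]
orientation: [[-0.0, -0.04, 0.999], [-0.002, 0.999, 0.04], [-1.0, -0.002, -0.0]]
contact_force: [0.5, 0.3, 0.2]
finger_gap: 37.7
```

```bash
python3 - <<'E'
from plant import *; from h import *
s=get_state();print(s["clock"],s["position"],s["joint_positions"].round(2),s["finger_gap"])
R=lambda y:tgtR(np.radians(y))
print(deltas(s,[((580,300,300),R(0)),((600,150,300),R(0)),((590,0,300),R(0)),((540,-130,300),R(0)),((460,-226,300),R(0)),((440,-226,260),R(0))]))
E
```

```text
1.15 [551.53388717 381.1856269  299.44825116] [-1.03  0.38  0.46  1.52 -0.17  1.28 -0.52] 37.701008359163474
[{"tx": -0.0, "ty": -82.0, "tz": 25.0, "rx": 0.04, "ry": -0.0, "rz": 0.002}, {"tx": -0.0, "ty": -233.0, "tz": 39.0, "rx": 0.04, "ry": -0.0, "rz": 0.002}, {"tx": 0.0, "ty": -382.0, "tz": 23.0, "rx": 0.04, "ry": -0.0, "rz": 0.002}, {"tx": 0.0, "ty": -510.0, "tz": -32.0, "rx": 0.04, "ry": -0.0, "rz": 0.002}, {"tx": 1.0, "ty": -603.0, "tz": -115.0, "rx": 0.04, "ry": -0.0, "rz": 0.002}, {"tx": 41.0, "ty": -602.0, "tz": -135.0, "rx": 0.04, "ry": -0.0, "rz": 0.002}]
```

Emit:
{"op": "servo_tool", "data": {"deltas": [{"tx": 0, "ty": -48, "tz": 12, "rx": 0.04, "ry": 0, "rz": 0.002, "fingers": 0.4}, {"tx": 0, "ty": -96, "tz": 20, "rx": 0.04, "ry": 0, "rz": 0.002, "fingers": 0.4}, {"tx": 0, "ty": -144, "tz": 28, "rx": 0.04, "ry": 0, "rz": 0.002, "fingers": 0.4}, {"tx": 0, "ty": -192, "tz": 32, "rx": 0.04, "ry": 0, "rz": 0.002, "fingers": 0.4}, {"tx": 0, "ty": -240, "tz": 34, "rx": 0.04, "ry": 0, "rz": 0.002, "fingers": 0.4}, {"tx": 0, "ty": -288, "tz": 32, "rx": 0.04, "ry": 0, "rz": 0.002, "fingers": 0.4}, {"tx": 0, "ty": -336, "tz": 26, "rx": 0.04, "ry": 0, "rz": 0.002, "fingers": 0.4}, {"tx": 0, "ty": -384, "tz": 16, "rx": 0.04, "ry": 0, "rz": 0.002, "fingers": 0.4}, {"tx": 0, "ty": -430, "tz": 0, "rx": 0.04, "ry": 0, "rz": 0.002, "fingers": 0.4}, {"tx": 0, "ty": -475, "tz": -20, "rx": 0.04, "ry": 0, "rz": 0.002, "fingers": 0.4}]}}

```text
clock: 2.15
position: [549.6, -96.1, 300.1]
orientation: [[-0.0, 0.001, 1.0], [0.0, 1.0, -0.001], [-1.0, 0.0, -0.0]]
contact_force: [0.9, -1.1, 0.9]
finger_gap: 37.4
```

```bash
python3 - <<'E'
from plant import *; from h import *
s=get_state();print(s["clock"],s["position"],s["joint_positions"].round(2),s["finger_gap"])
R=lambda y:tgtR(np.radians(y))
print(deltas(s,[((540,-130,300),R(0)),((460,-226,300),R(0)),((430,-226,270),R(0))]))
E
```

```text
2.15 [549.59872382 -96.13033243 300.12822707] [-0.51  0.18  0.66  1.78 -0.12  1.22  0.18] 37.393277872922575
[{"tx": 0.0, "ty": -34.0, "tz": -10.0, "rx": -0.001, "ry": -0.0, "rz": -0.0}, {"tx": 0.0, "ty": -130.0, "tz": -90.0, "rx": -0.001, "ry": -0.0, "rz": -0.0}, {"tx": 30.0, "ty": -130.0, "tz": -120.0, "rx": -0.001, "ry": -0.0, "rz": -0.0}]
```

Emit:
{"op": "servo_tool", "data": {"deltas": [{"tx": 0, "ty": -40, "tz": -25, "rx": 0, "ry": 0, "rz": 0, "fingers": 0.4}, {"tx": 0, "ty": -80, "tz": -55, "rx": 0, "ry": 0, "rz": 0, "fingers": 0.4}, {"tx": 10, "ty": -115, "tz": -85, "rx": 0, "ry": 0, "rz": 0, "fingers": 0.4}, {"tx": 40, "ty": -130, "tz": -100, "rx": 0, "ry": 0, "rz": 0, "fingers": 0.4}, {"tx": 60, "ty": -130, "tz": -100, "rx": 0, "ry": 0, "rz": 0, "fingers": 0.4}, {"tx": 60, "ty": -130, "tz": -100, "rx": 0, "ry": 0, "rz": 0, "fingers": 0.4}]}}

```text
clock: 2.75
position: [447.8, -225.9, 238.4]
orientation: [[-0.004, 0.002, 1.0], [0.001, 1.0, -0.002], [-1.0, 0.001, -0.004]]
contact_force: [0.2, 0.8, 1.1]
finger_gap: 37.3
```

```bash
python3 - <<'E'
from plant import *; from h import *
s=get_state();print(s["clock"],s["position"],s["joint_positions"].round(2),s["finger_gap"])
c=calibration("wrist")
cv2.imwrite("pics/w1.png",cv2.cvtColor(np.asarray(capture("wrist")),cv2.COLOR_RGB2BGR))
cv2.imwrite("pics/side1.png",cv2.cvtColor(np.asarray(capture("side")),cv2.COLOR_RGB2BGR))
import pickle;pickle.dump(c,open("w1.pkl","wb"))
for X in((450,-183,131),(450,-268,131),(450,-226,131)):print(proj(c,X))
E
```

```text
2.75 [ 447.84125634 -225.9150832   238.36169867] [-0.35  0.12  0.76  1.98 -0.09  1.08  0.45] 37.3398315746424
[283.3897116 163.2640203]
[283.22520077 243.93333542]
[283.30556565 205.64508241]
```

View pics/w1.png

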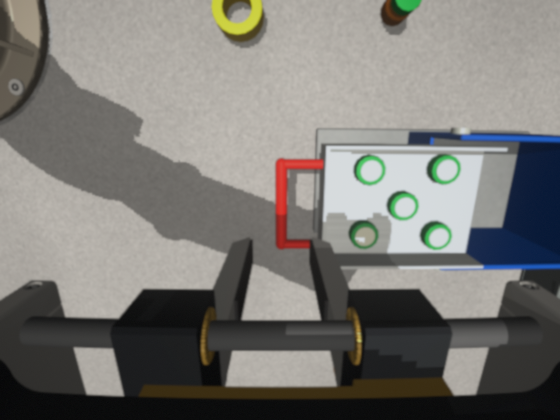

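View pics/side1.png

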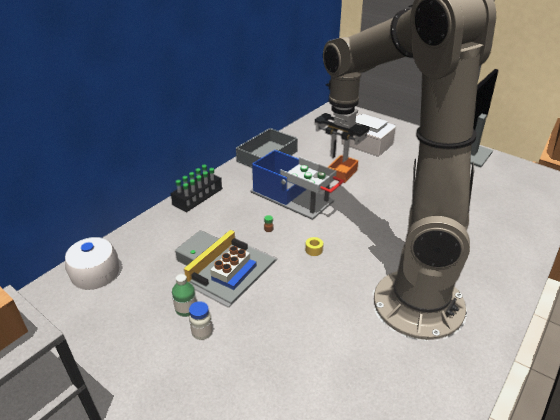

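Emit:
{"op": "servo_tool", "data": {"deltas": [{"tx": 45, "ty": 0, "tz": 0, "rx": 0, "ry": 0, "rz": 0, "fingers": 0.4}, {"tx": 85, "ty": 0, "tz": 0, "rx": 0, "ry": -0.004, "rz": 0, "fingers": 0.4}, {"tx": 115, "ty": 0, "tz": 0, "rx": 0, "ry": -0.004, "rz": 0, "fingers": 0.4}, {"tx": 126, "ty": 0, "tz": 0, "rx": 0, "ry": -0.004, "rz": 0, "fingers": 0.4}, {"tx": 126, "ty": 0, "tz": 0, "rx": 0, "ry": -0.004, "rz": 0, "fingers": 0.1}, {"tx": 126, "ty": 0, "tz": 0, "rx": 0, "ry": -0.004, "rz": 0, "fingers": 0.0}, {"tx": 126, "ty": 0, "tz": 0, "rx": 0, "ry": -0.004, "rz": 0, "fingers": 0.0}, {"tx": 126, "ty": 0, "tz": 0, "rx": 0, "ry": -0.004, "rz": 0, "fingers": 0.0}], "force": 15}}

```text
clock: 3.65
position: [447.8, -226.1, 115.6]
orientation: [[0.001, 0.001, 1.0], [0.001, 1.0, -0.001], [-1.0, 0.001, 0.001]]
contact_force: [-10.7, 0.1, 12.1]
finger_gap: 11.2
```

```bash
python3 - <<'E'
from plant import *; from h import *
s=get_state();print(s["clock"],s["position"],s["finger_gap"],s["contact_force"])
H=np.array([448+182,115]);p=s["position"]
g=np.array([p[0],131])
for th in np.linspace(0.1,1.2,12):
    x=-182*np.cos(th)+16*np.sin(th);z=182*np.sin(th)+16*np.cos(th)
    print(round(th,2), "up",-round(z-16), "fwd",round(x+182))
E
```

```text
3.65 [ 447.83422293 -226.13403594  115.56959325] 11.237855980764502 [-10.68753798   0.05190087  12.07084739]
0.1 up -18 fwd 3
0.2 up -36 fwd 7
0.3 up -53 fwd 13
0.4 up -70 fwd 21
0.5 up -85 fwd 30
0.6 up -100 fwd 41
0.7 up -113 fwd 53
0.8 up -126 fwd 67
0.9 up -137 fwd 81
1.0 up -146 fwd 97
1.1 up -153 fwd 114
1.2 up -159 fwd 131
```

Emit:
{"op": "servo_tool", "data": {"deltas": [{"tx": -18, "ty": 0, "tz": 3, "rx": 0, "ry": 0, "rz": 0, "fingers": 0}, {"tx": -36, "ty": 0, "tz": 7, "rx": 0, "ry": 0, "rz": 0, "fingers": 0}, {"tx": -53, "ty": 0, "tz": 13, "rx": 0, "ry": 0, "rz": 0, "fingers": 0}, {"tx": -70, "ty": 0, "tz": 21, "rx": 0, "ry": 0, "rz": 0, "fingers": 0}, {"tx": -85, "ty": 0, "tz": 30, "rx": 0, "ry": 0, "rz": 0, "fingers": 0}, {"tx": -100, "ty": 0, "tz": 41, "rx": 0, "ry": 0, "rz": 0, "fingers": 0}, {"tx": -113, "ty": 0, "tz": 53, "rx": 0, "ry": 0, "rz": 0, "fingers": 0}]}}

```text
clock: 4.35
position: [498.9, -226.3, 230.3]
orientation: [[-0.002, 0.002, 1.0], [0.003, 1.0, -0.002], [-1.0, 0.003, -0.002]]
contact_force: [-15.8, 2.4, 11.4]
finger_gap: 11.2
```

```bash
python3 - <<'E'
from plant import *; from h import *
s=get_state();print(s["clock"],s["position"],s["finger_gap"],s["contact_force"])
cv2.imwrite("pics/side2.png",cv2.cvtColor(np.asarray(capture("side")),cv2.COLOR_RGB2BGR))
E
```

```text
4.35 [ 498.85996272 -226.34320581  230.33975053] 11.246134140065939 [-15.79421109   2.38248614  11.39936791]
```

View pics/side2.png

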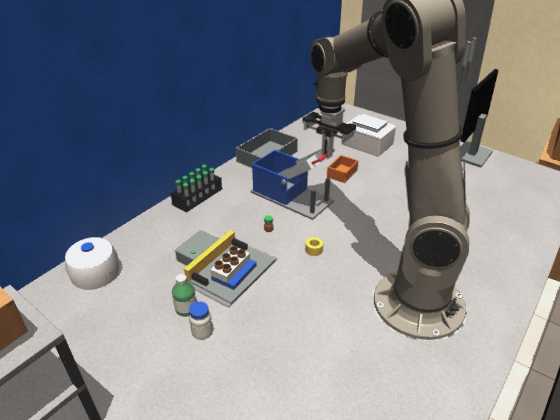

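Emit:
{"op": "servo_tool", "data": {"deltas": [{"tx": -13, "ty": 0, "tz": 11, "rx": 0, "ry": 0, "rz": 0, "fingers": 0}, {"tx": -24, "ty": 0, "tz": 23, "rx": 0, "ry": 0, "rz": 0, "fingers": 0}, {"tx": -34, "ty": 0, "tz": 37, "rx": 0, "ry": 0, "rz": 0, "fingers": 0}, {"tx": -42, "ty": 0, "tz": 53, "rx": 0, "ry": 0, "rz": 0, "fingers": 0}, {"tx": -47, "ty": 0, "tz": 65, "rx": 0, "ry": 0, "rz": 0, "fingers": 0}, {"tx": -47, "ty": 0, "tz": 65, "rx": 0, "ry": 0, "rz": 0, "fingers": 0}, {"tx": -47, "ty": 0, "tz": 65, "rx": 0, "ry": 0, "rz": 0, "fingers": 0}]}}

```text
clock: 5.1
position: [565.9, -226.2, 280.2]
orientation: [[0.001, 0.001, 1.0], [0.003, 1.0, -0.001], [-1.0, 0.003, 0.001]]
contact_force: [-3.0, 5.5, 4.1]
finger_gap: 11.2
```

```bash
python3 - <<'E'
from plant import *; from h import *
s=get_state();print(s["clock"],s["position"],s["finger_gap"],s["contact_force"])
cv2.imwrite("pics/sc3.png",cv2.resize(cv2.cvtColor(np.asarray(capture("scene")),cv2.COLOR_RGB2BGR)[190:390,160:360],None,fx=3,fy=3))
cv2.imwrite("pics/side3.png",cv2.resize(cv2.cvtColor(np.asarray(capture("side")),cv2.COLOR_RGB2BGR)[90:240,200:400],None,fx=4,fy=4))
E
```

```text
5.1 [ 565.91906176 -226.18231624  280.22021042] 11.15625070262315 [-2.95017956  5.50027779  4.12054761]
```

View pics/sc3.png

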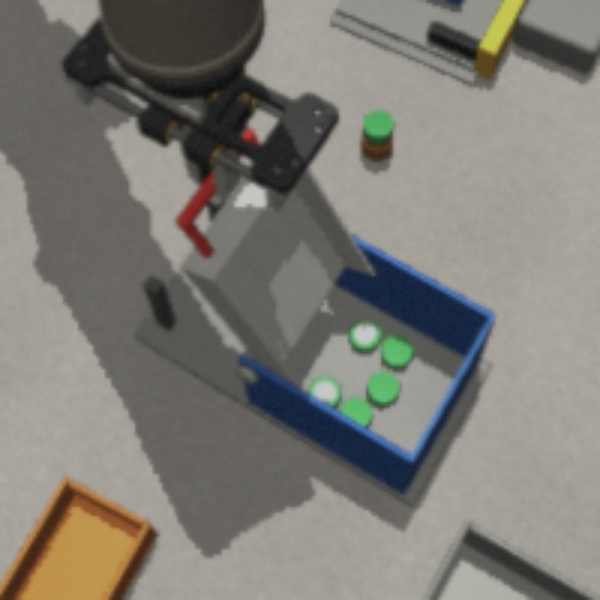

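View pics/side3.png

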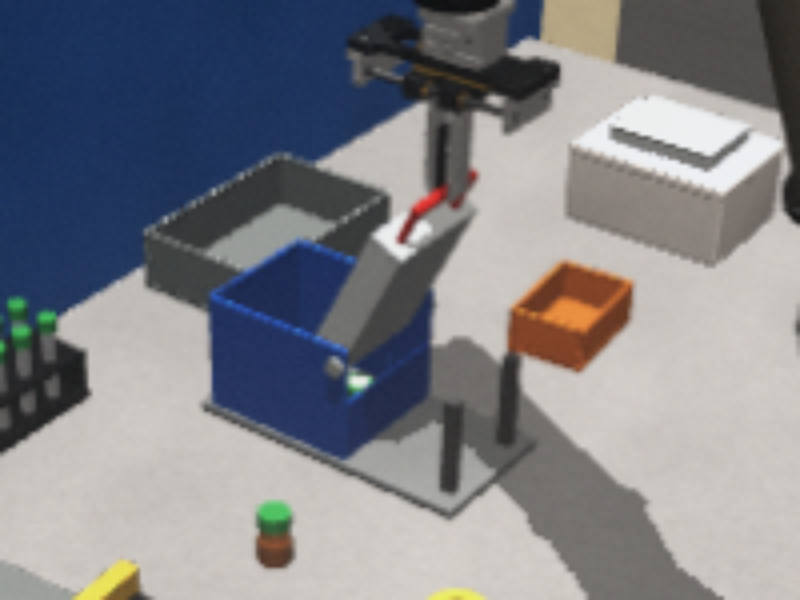

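Emit:
{"op": "servo_tool", "data": {"deltas": [{"tx": 0, "ty": 0, "tz": 3, "rx": 0, "ry": 0, "rz": 0, "fingers": 0}, {"tx": -1, "ty": 0, "tz": 5, "rx": 0, "ry": 0, "rz": 0, "fingers": 0}, {"tx": -1, "ty": 0, "tz": 5, "rx": 0, "ry": 0, "rz": 0, "fingers": 0}, {"tx": -1, "ty": 0, "tz": 5, "rx": 0, "ry": 0, "rz": 0, "fingers": 0}, {"tx": -1, "ty": 0, "tz": 5, "rx": 0, "ry": 0, "rz": 0, "fingers": 0}]}}

```text
clock: 5.7
position: [570.5, -226.2, 281.8]
orientation: [[0.002, 0.001, 1.0], [0.003, 1.0, -0.001], [-1.0, 0.003, 0.002]]
contact_force: [-4.7, 3.4, 8.1]
finger_gap: 11.0
```

```bash
python3 - <<'E'
from plant import *; from h import *
s=get_state();print(s["clock"],s["position"],s["finger_gap"],s["contact_force"])
im=cv2.cvtColor(np.asarray(capture("scene")),cv2.COLOR_RGB2BGR)
cv2.imwrite("pics/sc4.png",cv2.resize(im[230:370,220:360],None,fx=5,fy=4.2,interpolation=2)[:,:])
c=calibration("scene")
for u,v in((365,335),(397,352),(383,388),(325,392),(355,412)):print(onz(c,160+u/3,190+v/3,24).round())
E
```

```text
5.7 [ 570.50628161 -226.23161712  281.75821692] 11.02606980243438 [-4.69768755  3.41839806  8.13744388]
[ 683. -193.   24.]
[ 717. -192.   24.]
[ 722. -228.   24.]
[ 680. -257.   24.]
[ 712. -259.   24.]
```

View pics/sc4.png

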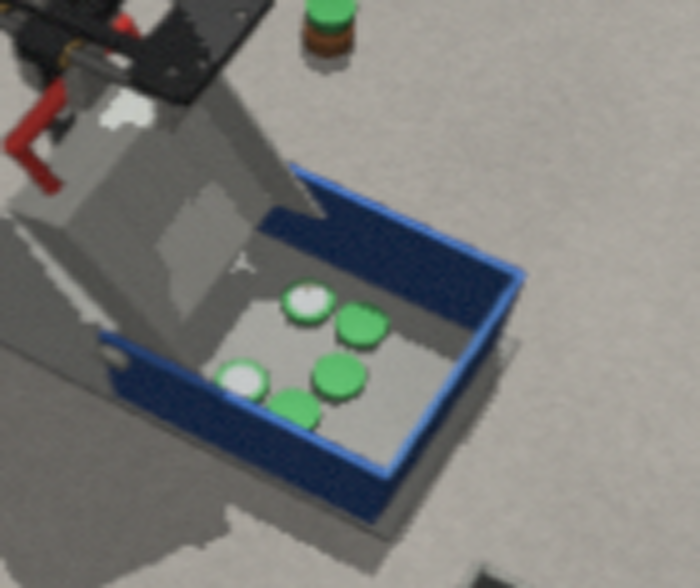

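Emit:
{"op": "servo_tool", "data": {"deltas": [{"tx": 0, "ty": 0, "tz": 0, "rx": 0, "ry": 0, "rz": 0, "fingers": 0.4}, {"tx": -2, "ty": 0, "tz": 0, "rx": 0, "ry": 0, "rz": 0, "fingers": 0.4}, {"tx": -40, "ty": 0, "tz": 0, "rx": 0, "ry": 0, "rz": 0, "fingers": 0.4}, {"tx": -70, "ty": 0, "tz": 0, "rx": 0, "ry": 0, "rz": 0, "fingers": 0.3}]}}

```text
clock: 6.15
position: [570.2, -226.8, 353.0]
orientation: [[0.001, 0.001, 1.0], [0.003, 1.0, -0.001], [-1.0, 0.003, 0.001]]
contact_force: [0.5, -0.3, 0.5]
finger_gap: 29.9
```

```bash
python3 - <<'E'
from plant import *; from h import *
s=get_state();print(s["clock"],s["position"],s["joint_positions"].round(2),s["finger_gap"],s["contact_force"])
a=cv2.cvtColor(np.asarray(capture("scene")),cv2.COLOR_RGB2BGR);b=cv2.cvtColor(np.asarray(capture("side")),cv2.COLOR_RGB2BGR)
cv2.imwrite("pics/sc5f.png",a);cv2.imwrite("pics/side5f.png",b)
cv2.imwrite("pics/sc5.png",cv2.resize(a[130:220,260:380],None,fx=6,fy=6,interpolation=2))
cv2.imwrite("pics/side5.png",cv2.resize(b[220:310,160:290],None,fx=6,fy=6,interpolation=2))
E
```

```text
6.15 [ 570.18040347 -226.75855132  353.02417049] [-0.32  0.28  0.76  1.59 -0.2   1.36  0.47] 29.872442459419222 [ 0.52681956 -0.2913247   0.49699279]
```

View pics/sc5f.png

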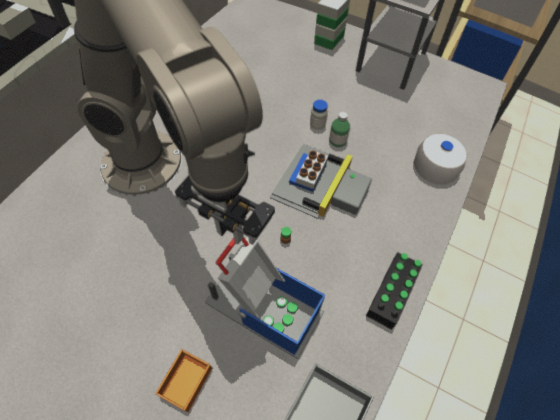

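View pics/sc5.png

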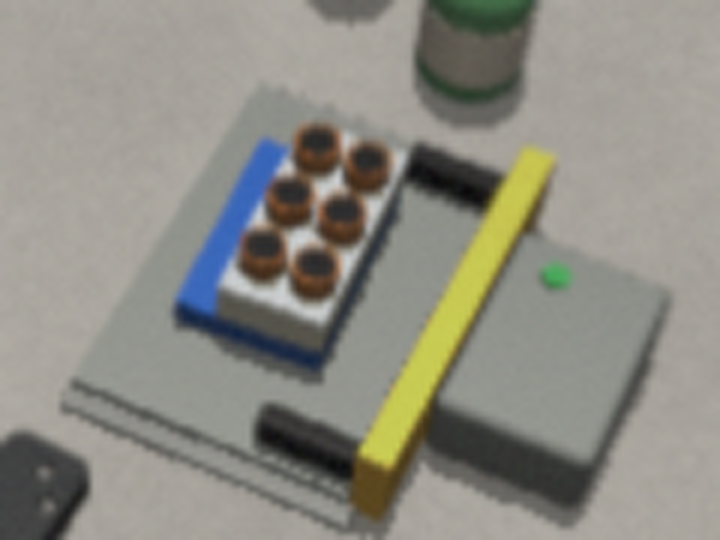

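View pics/side5.png

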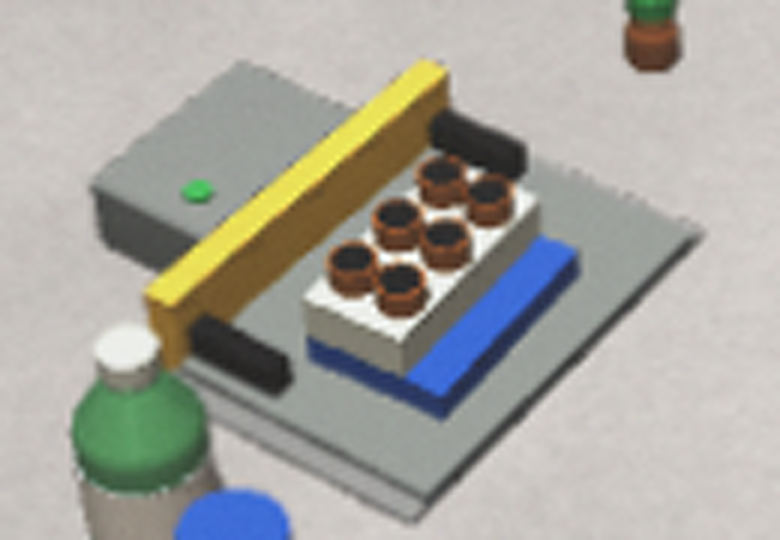

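```bash
python3 - <<'E'
from plant import *; from h import *
c=calibration("scene");s=calibration("side")
A=lambda p:(260+(p[0]+.5)/6-.5,130+(p[1]+.5)/6-.5)
B=lambda p:(160+(p[0]+.5)/6-.5,220+(p[1]+.5)/6-.5)
for n,a,b,z in(("rack nl",(266,142),(442,395),30),("rack nr",(180,305),(578,248),30),("blk fr/nr bottom",(219,292),(538,203),57),
 ("fence l",(524,150),(172,306),55),("fence r",(357,457),(448,72),55),("bed l",(262,90),(425,497),12),("bed r",(75,383),(703,235),12)):
  X,e=tri(c,A(a),s,B(b)); print(n,X.round(1),round(e,1),"scene",onz(c,*A(a),z).round(1),"side",onz(s,*B(b),z).round(1))
E
```

```text
rack nl [483.3 301.3  27.3] 3.3 scene [485.4 300.4  30. ] side [479.8 302.5  30. ]
rack nr [498.2 173.8  28.6] 3.9 scene [500.2 174.2  30. ] side [495.5 174.1  30. ]
blk fr/nr bottom [520.4 177.8  51.5] 1.4 scene [522.7 174.5  57. ] side [515.6 182.2  57. ]
fence l [619.1 354.6  50.5] 0.9 scene [620.4 351.2  55. ] side [614.7 357.5  55. ]
fence r [632.6 122.4  51.7] 0.6 scene [633.5 120.6  55. ] side [629.5 125.4  55. ]
bed l [455.6 348.4  10. ] 5.1 scene [458.2 348.5  12. ] side [451.9 348.6  12. ]
bed r [466.5 109.4   9.7] 10.1 scene [471.4 111.1  12. ] side [460.6 108.9  12. ]
```

```bash
python3 - <<'E'
from plant import *; from h import *
s=get_state()
for f in (5/10,1.):
  print(deltas(s,[((570+f*-70,-227+f*481,353-f*150),tgtR(f*1.626))],0))
E
```

```text
[{"tx": 78.0, "ty": 241.0, "tz": -37.0, "rx": -0.814, "ry": 0.007, "rz": 0.001, "fingers": 0}]
[{"tx": 153.0, "ty": 481.0, "tz": -73.0, "rx": -1.627, "ry": 0.007, "rz": 0.004, "fingers": 0}]
```

Emit:
{"op": "servo_tool", "data": {"deltas": [{"tx": 0, "ty": 40, "tz": 5, "rx": -0.14, "ry": 0, "rz": 0, "fingers": 0}, {"tx": 0, "ty": 85, "tz": 10, "rx": -0.28, "ry": 0, "rz": 0, "fingers": 0}, {"tx": 5, "ty": 130, "tz": 15, "rx": -0.43, "ry": 0, "rz": 0, "fingers": 0}, {"tx": 15, "ty": 175, "tz": 10, "rx": -0.58, "ry": 0, "rz": 0, "fingers": 0}, {"tx": 25, "ty": 220, "tz": 5, "rx": -0.73, "ry": 0, "rz": 0, "fingers": 0}, {"tx": 35, "ty": 265, "tz": 0, "rx": -0.88, "ry": 0, "rz": 0, "fingers": 0}, {"tx": 45, "ty": 310, "tz": -10, "rx": -1.03, "ry": 0, "rz": 0, "fingers": 0}, {"tx": 55, "ty": 355, "tz": -20, "rx": -1.18, "ry": 0, "rz": 0, "fingers": 0}, {"tx": 70, "ty": 395, "tz": -35, "rx": -1.33, "ry": 0, "rz": 0, "fingers": 0}, {"tx": 85, "ty": 430, "tz": -50, "rx": -1.48, "ry": 0, "rz": 0, "fingers": 0}]}}

```text
clock: 7.25
position: [521.8, 204.7, 270.2]
orientation: [[0.007, -0.996, 0.085], [0.002, 0.085, 0.996], [-1.0, -0.007, 0.003]]
contact_force: [0.1, -0.3, 0.1]
finger_gap: 1.0
```

```bash
python3 - <<'E'
from plant import *; from h import *
s=get_state();print(s["position"],s["joint_positions"].round(2))
print(deltas(s,[((494,254,170),tgtR(1.626)),((496,254,90),tgtR(1.626))],0))
E
```

```text
[521.80566528 204.68248738 270.16995974] [-0.76  0.18  0.31  1.81 -0.06  1.16  1.06]
[{"tx": 100.0, "ty": 33.0, "tz": 47.0, "rx": -0.14, "ry": 0.002, "rz": 0.007, "fingers": 0}, {"tx": 180.0, "ty": 31.0, "tz": 46.0, "rx": -0.14, "ry": 0.002, "rz": 0.007, "fingers": 0}]
```

Emit:
{"op": "servo_tool", "data": {"deltas": [{"tx": 30, "ty": 15, "tz": 20, "rx": -0.08, "ry": 0.002, "rz": 0.007, "fingers": 0}, {"tx": 60, "ty": 25, "tz": 40, "rx": -0.14, "ry": 0.002, "rz": 0.007, "fingers": 0}, {"tx": 105, "ty": 31, "tz": 46, "rx": -0.14, "ry": 0.002, "rz": 0.007, "fingers": 0}, {"tx": 150, "ty": 31, "tz": 46, "rx": -0.14, "ry": 0.002, "rz": 0.007, "fingers": 0}, {"tx": 180, "ty": 31, "tz": 46, "rx": -0.14, "ry": 0.002, "rz": 0.007, "fingers": 0}, {"tx": 180, "ty": 31, "tz": 46, "rx": -0.14, "ry": 0.002, "rz": 0.007, "fingers": 0}]}}

```text
clock: 7.85
position: [493.7, 252.0, 86.3]
orientation: [[-0.005, -0.998, -0.055], [-0.004, -0.055, 0.998], [-1.0, 0.005, -0.004]]
contact_force: [-0.0, -0.3, 0.3]
finger_gap: 0.6
```

```bash
python3 - <<'E'
from plant import *; from h import *
s=get_state();print(s["clock"],s["position"],s["joint_positions"].round(2),s["contact_force"])
for n in("scene","side","wrist"):
  a=cv2.cvtColor(np.asarray(capture(n)),cv2.COLOR_RGB2BGR);cv2.imwrite(f"pics/{n}6.png",a)
  if n=="side":cv2.imwrite("pics/side6c.png",cv2.resize(a[200:310,150:300],None,fx=5,fy=5,interpolation=2))
E
```

```text
7.85 [493.74400953 252.01794595  86.25649372] [-0.78  0.38  0.23  1.99 -0.12  0.79  1.15] [-0.04412143 -0.26754406  0.28889427]
```

View pics/side6c.png

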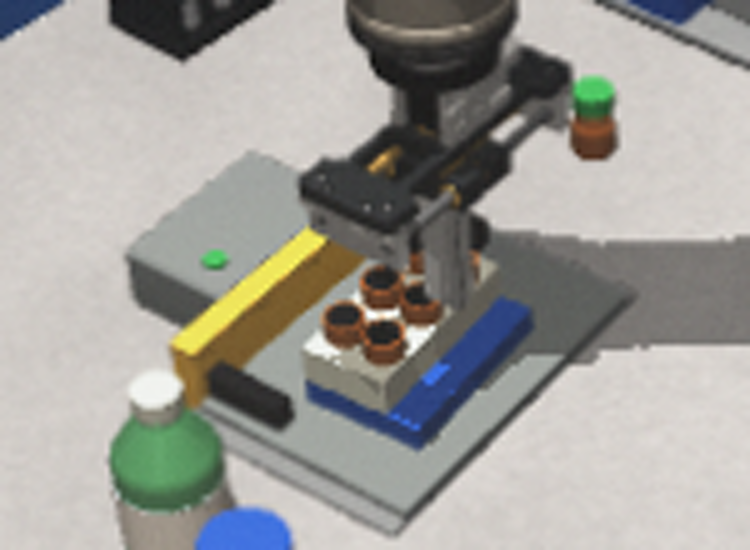

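View pics/wrist6.png

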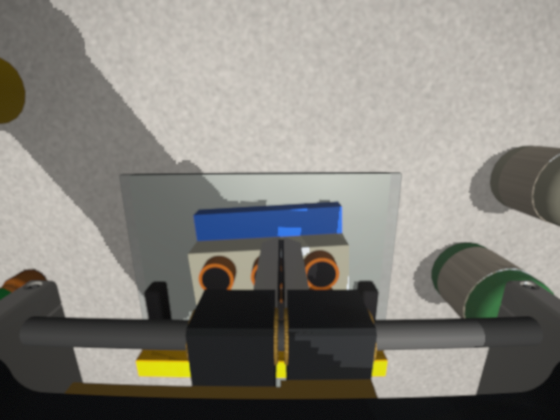

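View pics/scene6.png

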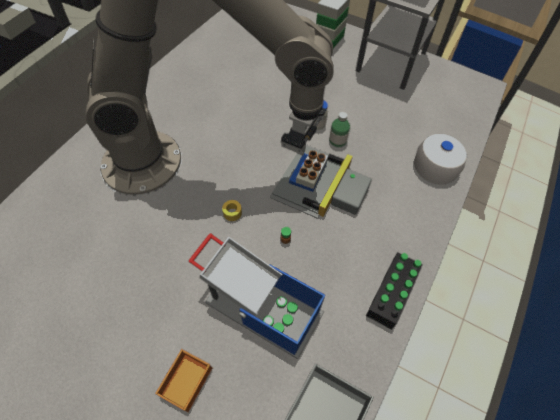

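```bash
python3 - <<'E'
from plant import *; from h import *
s=get_state();c=calibration("wrist");print(s["position"].round(1))
for n,p,z in(("base near l",(341,205),30),("base near r",(196,213),30),("block nl",(343,232),30),("block nr top",(191,247),57),("block nl top",(348,236),57),("bed nl",(399,173),12),("bed nr",(122,174),12)):
  print(n,onz(c,*p,z).round(1))
print("tip proj",proj(c,s["position"]))
E
python3 - <<'E'
import cv2
a=cv2.imread("pics/wrist6.png");cv2.imwrite("pics/wrist6c.png",cv2.resize(a[160:310,110:410],None,fx=2.6,fy=2.6,interpolation=2))
E
```

```text
[496.9 253.7  91.4]
base near l [479.6 303.5  30. ]
base near r [493.7 179.3  30. ]
block nl [504.1 308.   30. ]
block nr top [513.6 182.3  57. ]
block nl top [497.3 305.6  57. ]
bed nl [451.8 356.6  12. ]
bed nr [466.4 107.6  12. ]
tip proj [282.20252086 250.36917152]
```

View pics/wrist6c.png

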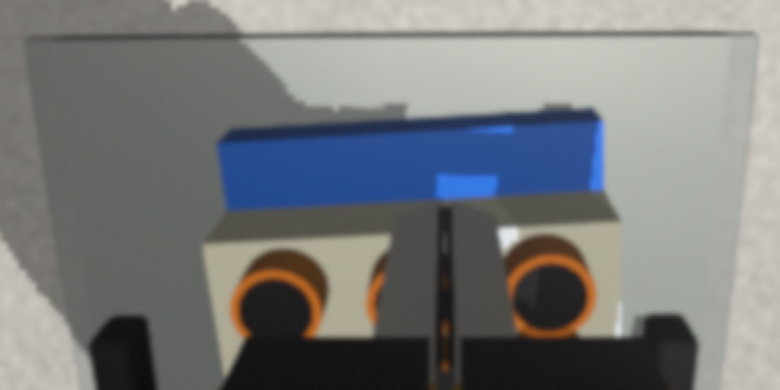

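Emit:
{"op": "servo_tool", "data": {"deltas": [{"tx": 20, "ty": -1, "tz": 0, "rx": 0, "ry": 0, "rz": 0, "fingers": 0}, {"tx": 40, "ty": -1, "tz": 0, "rx": 0, "ry": 0, "rz": 0, "fingers": 0}, {"tx": 52, "ty": -1, "tz": 0, "rx": 0, "ry": 0, "rz": 0, "fingers": 0}, {"tx": 56, "ty": -1, "tz": 0, "rx": 0, "ry": 0, "rz": 0, "fingers": 0}, {"tx": 57, "ty": -1, "tz": 0, "rx": 0, "ry": 0, "rz": 0, "fingers": 0}], "force": 20}}

```text
clock: 8.5
position: [498.3, 254.0, 35.0]
orientation: [[0.002, -0.999, -0.054], [0.001, -0.054, 0.999], [-1.0, -0.002, 0.001]]
contact_force: [-0.8, 1.0, 0.1]
finger_gap: 0.2
```

```bash
python3 - <<'E'
from plant import *; from h import *
s=get_state();print(s["clock"],s["position"],s["orientation"].round(3),s["contact_force"])
a=cv2.cvtColor(np.asarray(capture("side")),cv2.COLOR_RGB2BGR);cv2.imwrite("pics/side7c.png",cv2.resize(a[200:310,150:300],None,fx=5,fy=5,interpolation=2))
print(get_state()["position"])
E
```

```text
8.5 [498.34924072 253.97701116  35.03483726] [[ 0.002 -0.999 -0.054]
 [ 0.001 -0.054  0.999]
 [-1.    -0.002  0.001]] [-0.84919969  1.04106431  0.07652943]
[498.40945077 254.0063972   35.12264777]
```

View pics/side7c.png

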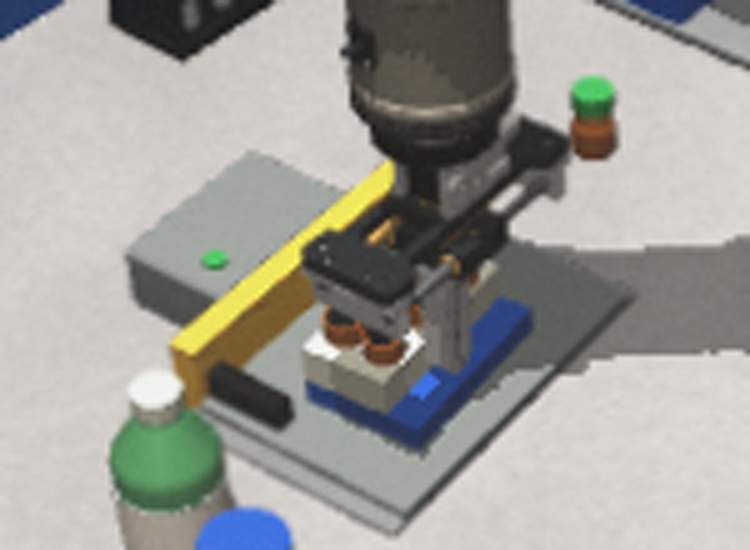

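Emit:
{"op": "servo_tool", "data": {"deltas": [{"tx": 0, "ty": -3, "tz": 0, "rx": 0, "ry": 0, "rz": 0, "fingers": 0}, {"tx": 0, "ty": -7, "tz": 0, "rx": 0, "ry": 0, "rz": 0, "fingers": 0}, {"tx": 0, "ty": -11, "tz": 0, "rx": 0, "ry": 0, "rz": 0, "fingers": 0}, {"tx": 0, "ty": -15, "tz": 0, "rx": 0, "ry": 0, "rz": 0, "fingers": 0}, {"tx": 0, "ty": -19, "tz": 0, "rx": 0, "ry": 0, "rz": 0, "fingers": 0}, {"tx": 0, "ty": -23, "tz": 0, "rx": 0, "ry": 0, "rz": 0, "fingers": 0}, {"tx": 0, "ty": -27, "tz": 0, "rx": 0, "ry": 0, "rz": 0, "fingers": 0}, {"tx": 0, "ty": -31, "tz": 0, "rx": 0, "ry": 0, "rz": 0, "fingers": 0}, {"tx": 0, "ty": -35, "tz": 0, "rx": 0, "ry": 0, "rz": 0, "fingers": 0}]}}

```text
clock: 9.45
position: [533.7, 255.9, 35.1]
orientation: [[0.002, -0.999, -0.054], [0.001, -0.054, 0.999], [-1.0, -0.002, 0.001]]
contact_force: [-1.9, -0.4, 1.2]
finger_gap: 0.2
```

```bash
python3 - <<'E'
from plant import *; from h import *
s=get_state();print(s["clock"],s["position"],s["contact_force"])
a=cv2.cvtColor(np.asarray(capture("side")),cv2.COLOR_RGB2BGR);cv2.imwrite("pics/side8c.png",cv2.resize(a[200:310,150:300],None,fx=5,fy=5,interpolation=2))
E
```

```text
9.45 [533.66119452 255.91021961  35.14188935] [-1.91376673 -0.4432497   1.19469969]
```

View pics/side8c.png

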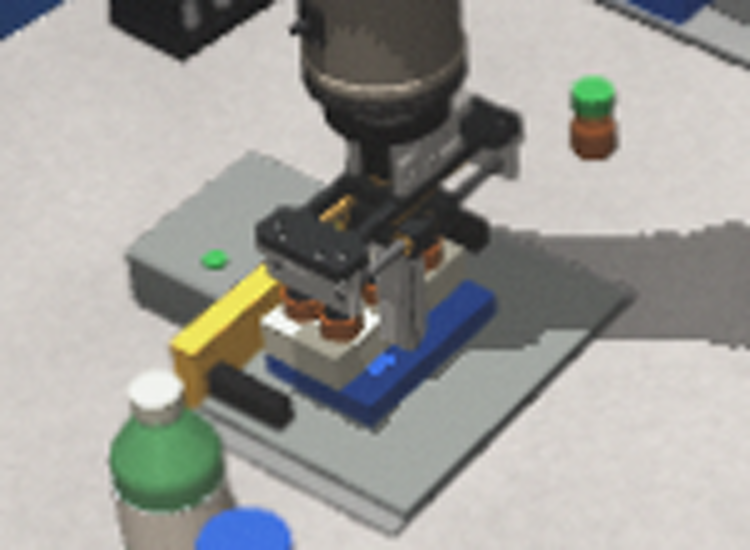

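Emit:
{"op": "servo_tool", "data": {"deltas": [{"tx": 0, "ty": -3, "tz": 0, "rx": 0, "ry": 0, "rz": 0, "fingers": 0}, {"tx": 0, "ty": -6, "tz": 0, "rx": 0, "ry": 0, "rz": 0, "fingers": 0}, {"tx": 0, "ty": -9, "tz": 0, "rx": 0, "ry": 0, "rz": 0, "fingers": 0}, {"tx": 0, "ty": -12, "tz": 0, "rx": 0, "ry": 0, "rz": 0, "fingers": 0}, {"tx": 0, "ty": -15, "tz": 0, "rx": 0, "ry": 0, "rz": 0, "fingers": 0}, {"tx": 0, "ty": -17, "tz": 0, "rx": 0, "ry": 0, "rz": 0, "fingers": 0}, {"tx": 0, "ty": -17, "tz": 0, "rx": 0, "ry": 0, "rz": 0, "fingers": 0}]}}

```text
clock: 10.2
position: [551.3, 256.7, 35.2]
orientation: [[0.002, -0.999, -0.054], [0.001, -0.054, 0.999], [-1.0, -0.002, 0.001]]
contact_force: [-2.3, -1.3, 0.3]
finger_gap: 0.3
```

Emit:
{"op": "servo_tool", "data": {"deltas": [{"tx": 0, "ty": -2, "tz": 0, "rx": 0, "ry": 0, "rz": 0, "fingers": 0}, {"tx": 0, "ty": -4, "tz": 0, "rx": 0, "ry": 0, "rz": 0, "fingers": 0}, {"tx": 0, "ty": -4, "tz": 0, "rx": 0, "ry": 0, "rz": 0, "fingers": 0}]}}

```text
clock: 10.5
position: [551.4, 256.7, 34.8]
orientation: [[-0.005, -0.998, -0.055], [-0.0, -0.055, 0.998], [-1.0, 0.005, -0.0]]
contact_force: [-24.6, -3.4, 19.2]
finger_gap: 0.2
```

```bash
python3 - <<'E'
from plant import *; from h import *
s=get_state();print(s["clock"],s["position"],s["contact_force"])
a=cv2.cvtColor(np.asarray(capture("side")),cv2.COLOR_RGB2BGR);cv2.imwrite("pics/side9c.png",cv2.resize(a[200:310,150:300],None,fx=5,fy=5,interpolation=2))
a=cv2.cvtColor(np.asarray(capture("wrist")),cv2.COLOR_RGB2BGR);cv2.imwrite("pics/wrist9c.png",cv2.resize(a[130:310,110:410],None,fx=2.6,fy=2.6,interpolation=2))
E
```

```text
10.5 [551.42580079 256.70954408  34.82953306] [-24.60263955  -3.39247775  19.22610693]
```

View pics/side9c.png

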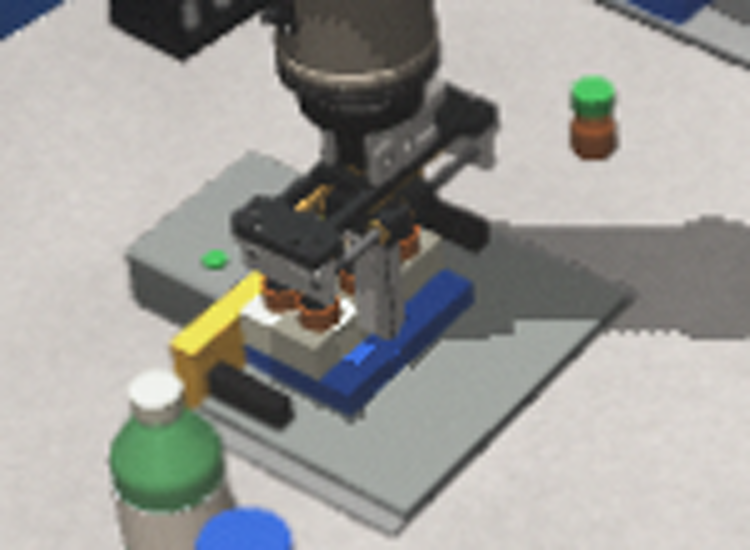

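View pics/wrist9c.png

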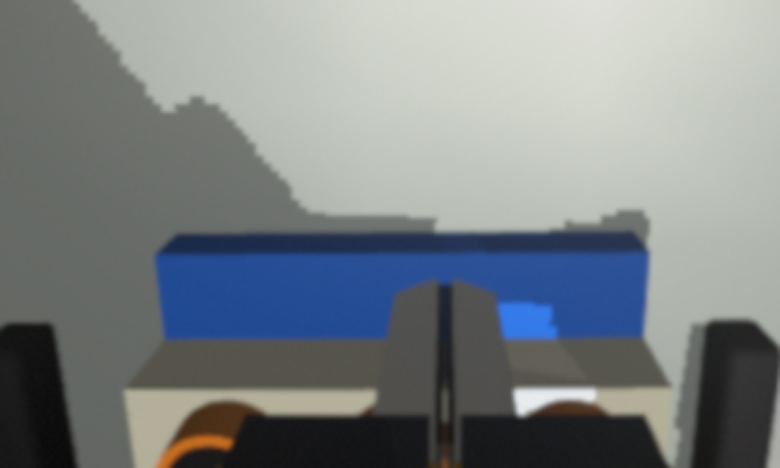

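Emit:
{"op": "servo_tool", "data": {"deltas": [{"tx": 2, "ty": 1, "tz": 0, "rx": 0, "ry": -0.005, "rz": 0, "fingers": 0}, {"tx": 4, "ty": 1, "tz": 0, "rx": 0, "ry": -0.005, "rz": 0, "fingers": 0}, {"tx": 6, "ty": 0, "tz": 0, "rx": 0, "ry": -0.005, "rz": 0, "fingers": 0}, {"tx": 7, "ty": -1, "tz": 0, "rx": 0, "ry": -0.005, "rz": 0, "fingers": 0}, {"tx": 7, "ty": -1, "tz": 0, "rx": 0, "ry": -0.005, "rz": 0, "fingers": 0}]}}

```text
clock: 11.1
position: [551.2, 256.7, 29.9]
orientation: [[-0.008, -0.998, -0.055], [0.005, -0.055, 0.998], [-1.0, 0.008, 0.005]]
contact_force: [-26.2, -6.8, 52.8]
finger_gap: 0.4
```

Emit:
{"op": "servo_tool", "data": {"deltas": [{"tx": 0.8, "ty": -1.2, "tz": 0, "rx": 0, "ry": 0, "rz": 0, "fingers": 0}, {"tx": 0.8, "ty": -1.2, "tz": 0, "rx": 0, "ry": 0, "rz": 0, "fingers": 0}, {"tx": 0.8, "ty": -1.2, "tz": 0, "rx": 0, "ry": 0, "rz": 0, "fingers": 0}, {"tx": 0.8, "ty": -1.2, "tz": 0, "rx": 0, "ry": 0, "rz": 0, "fingers": 0}]}}

```text
clock: 11.5
position: [551.2, 256.8, 30.2]
orientation: [[-0.01, -0.998, -0.055], [0.005, -0.055, 0.998], [-1.0, 0.01, 0.005]]
contact_force: [-18.0, -4.4, 30.6]
finger_gap: 0.2
```

```bash
python3 - <<'E'
from plant import *; from h import *
import time
s=get_state();print(s["clock"],s["position"],s["contact_force"],s["torque"])
a=cv2.cvtColor(np.asarray(capture("scene")),cv2.COLOR_RGB2BGR);cv2.imwrite("pics/sc10.png",a)
s=get_state();print(s["clock"],s["position"],s["contact_force"],s["torque"])
E
```

```text
11.5 [551.18674052 256.80509271  30.17499314] [-17.98755497  -4.36619156  30.5759695 ] [-1.04316717  4.39202529  0.05250353]
11.55 [551.18122848 256.77552945  30.19598886] [-18.42639052  -3.96861908  31.91007367] [-1.06265802  4.3449884   0.08901229]
```

View pics/sc10.png

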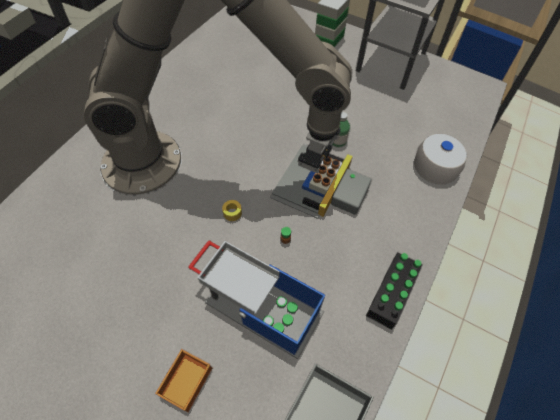

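Emit:
{"op": "servo_tool", "data": {"deltas": [{"tx": 0.4, "ty": -1.8, "tz": 0, "rx": 0, "ry": 0, "rz": 0, "fingers": 0}, {"tx": 0.4, "ty": -1.8, "tz": 0, "rx": 0, "ry": 0, "rz": 0, "fingers": 0}, {"tx": 0.4, "ty": -1.8, "tz": 0, "rx": 0, "ry": 0, "rz": 0, "fingers": 0}, {"tx": 0.4, "ty": -1.8, "tz": 0, "rx": 0, "ry": 0, "rz": 0, "fingers": 0}, {"tx": 0.4, "ty": -1.8, "tz": 0, "rx": 0, "ry": 0, "rz": 0, "fingers": 0}]}}

```text
clock: 12.05
position: [551.1, 256.8, 30.2]
orientation: [[-0.014, -0.998, -0.055], [0.004, -0.055, 0.998], [-1.0, 0.013, 0.005]]
contact_force: [-19.6, -4.1, 25.7]
finger_gap: 0.6
```

```bash
python3 - <<'E'
from plant import *; from h import *
s=get_state();print(s["clock"],s["position"],s["contact_force"])
a=cv2.cvtColor(np.asarray(capture("side")),cv2.COLOR_RGB2BGR);cv2.imwrite("pics/side11c.png",cv2.resize(a[200:310,150:300],None,fx=5,fy=5,interpolation=2))
a=cv2.cvtColor(np.asarray(capture("wrist")),cv2.COLOR_RGB2BGR);cv2.imwrite("pics/wrist11.png",a)
a=cv2.cvtColor(np.asarray(capture("scene")),cv2.COLOR_RGB2BGR);cv2.imwrite("pics/sc11c.png",cv2.resize(a[130:220,260:380],None,fx=6,fy=6,interpolation=2))
for _ in range(6): capture("scene")
s=get_state();print(s["clock"],s["position"],s["contact_force"])
E
```

```text
12.05 [551.14739606 256.77862171  30.24901843] [-19.55910595  -4.1159005   25.71326221]
12.5 [551.14631765 256.73764577  30.20317227] [-18.75845363  -3.93847557  25.34904507]
```

View pics/side11c.png

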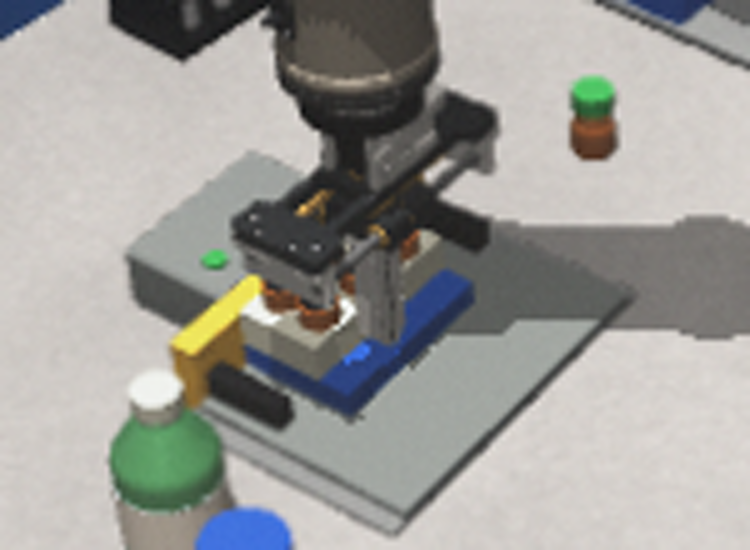

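View pics/wrist11.png

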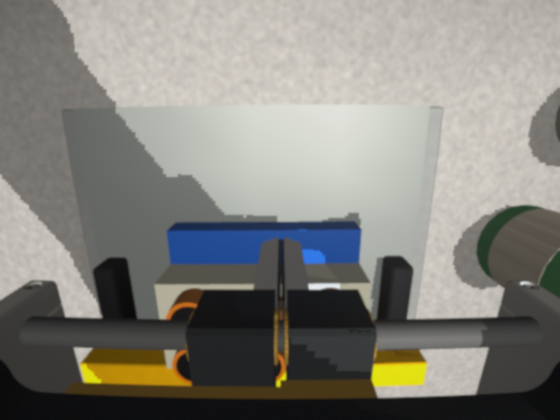

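View pics/sc11c.png

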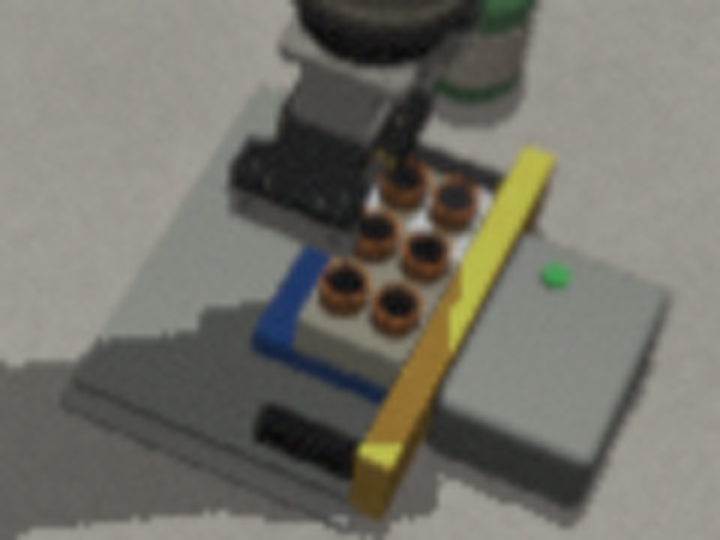

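```bash
python3 - <<'E'
from plant import *
job_done()
s=get_state();print(s["clock"],s["position"],s["contact_force"])
E
```

```text
the job is handed in; nothing more can be done
the job is handed in; nothing more can be done
```

I lifted the red handle and tipped the tray to roughly 1.15 rad (estimated from the handle's path). I held it there until all five caps had come to rest in the hopper, then let go. After that I pushed the rack up to the fence and handed the job in at about 12.5 s, still holding the diagonal push.

**Caps:** the scene picture taken with the tray still tipped showed all five lying inside the hopper. A later picture, taken while pressing the rack, showed the tray back level and the caps still in the hopper.

**Rack:** the fingertips are on the step against the white block. In the last wrist picture, the rack's near edge is parallel to the edge of the bed. In the scene and side pictures, it sits flat and up to the fence.

**Push:** it held steady for the last 0.45 s before hand-in, at about 19 N forwards and 25 N down. The downward push is above the suggested 15–20 N. The first press peaked at about 53 N down, and I eased it off at once. The fingers are about 15 mm left of the rack's middle, because that end was lagging.

**Unconfirmed:**
- I had no direct reading of the contact forces on the fence or bed; the push figures come from the wrist.
- The two outside cameras disagreed by about 5 mm, so I averaged them and relied on contact for the final positions.
- No bystander had visibly moved in the last pictures, but I checked that only by eye.
- The reading I tried after hand-in returned nothing.

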